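Square a fossil mounting block into the corner stop

TASK

Without gripping or lifting anything, push the white fossil block along the mat into the corner of the aluminium stop, so that its long side lies flush against the long bar and its end against the short bar, and push the blue sliding jaw along the bar until it closes up against the block's other end. Use only the fingertips or the outside of the fingers, keep the block flat on the mat with the fingers never straddling the block or the jaw, and leave the specimen boxes, jar, brush and camera where they are.

Things in the scene. Friction and masses are not known exactly. Their poses are not given: they have to be found in the camera images.
- fixture: Fixed L-shaped aluminium stop, 14 mm high, on a thin dark mat level with the table. Origin at table level at the foot of the long bar's working face, the plane x = 0, facing -x (to the robot); that bar runs along y from -180 to +135 mm, x from 0 to +22 mm. The short bar's working face is the plane y = +120 mm, facing -y; it spans x from -60 to +22 mm and y from +120 to +135 mm.
- corner (a point): The inside corner of the stop, at table level, where the two working faces meet (fixture x = 0, y = +120 mm); axes as the fixture's. A block seated here has its centre 22.5 mm to the fixture's -x and 60 mm to its -y from this point.
- block: Loose white block with a row of dark fossils on top, the amber one at its +y end; about 0.25 kg, slides on the mat. 45 mm (x) by 120 mm (y) by 25 mm high, fossils 9 mm more. Origin at the centre of its underside. It starts flat, up to 0.4 rad askew, on the -x side of the long bar, amber end nearer the short bar, its length roughly between short bar and jaw.
- jaw (a joint): Travel in m of the blue sliding jaw towards the short bar (fixture +y). Its flat front face stands at fixture y = -120 mm plus this value, so it reads 0.120 when touching the block seated against the short bar. Range 0 to 0.150; starts between 0 and 0.040. Slides stiffly (about 1.5 N), no spring, stays where it is left.
- jaw_push (a point): Centre of the jaw's flat back face (facing fixture -y), 20 mm above the table: push here, towards fixture +y. The blue jaw is 47 mm wide (fixture x -55 to -8 mm), 30 mm long (this face to its front face), 40 mm high; a bridge of it passes over the long bar to fixture x = +35 mm. Axes as the fixture's.
- box_a: Clear closed specimen box with a reddish piece, 40 x 40 x 28 mm, loose. Origin at the centre of its underside. Leave alone.
- box_b: Clear closed specimen box with a dark brown piece, 40 x 40 x 28 mm, loose. Origin at the centre of its underside. Leave alone.
- box_c: Clear closed specimen box with a green piece, 40 x 40 x 28 mm, loose, beyond the long bar. Origin at the centre of its underside. Leave alone.
- jar: Small amber glass jar with a black cap, 38 mm across, 45 mm high, loose, beyond the long bar. Origin at the centre of its underside. Leave alone.
- brush: Brush lying on the table, 160 mm long, loose. Leave alone.
- camera: Small black camera, 45 x 85 x 50 mm high, loose. Origin at the centre of its underside. Leave alone.
Things that resemble listed ones, but are neither listed nor needed, are in the scene too. Of the things like the block, leave any that is green or red; of the rest the larger one is meant.

How it is judged:
At the end, for the whole second after the job is handed in: The block lies flat and at rest in the corner: long side within 3.5 mm of the long bar, end within 3.5 mm of the short bar, square to it within 0.04 rad, and the jaw closed to within 3.5 mm of its closed position (reading 0.1165 to 0.123) (x of block in the frame of fixture between -0.026 and -0.0195 m and y of block in the frame of fixture between 0.0565 and 0.063 m and angle between the y axis of block and the y axis of fixture, either way round below 0.04 rad and angle between block's own z axis and vertical below 0.04 rad and height (world z) of block below 0.003 m and value of joint jaw between 0.1165 and 0.123 m and linear speed of block below 0.01 m/s); the robot touches nothing.
It fails at once if the block is lifted off the mat or tipped (raised 8 mm or tilted 0.15 rad) (height (world z) of block above 0.008 m or angle between block's own z axis and vertical above 0.15 rad).
It fails at once if the fingers straddle the block as for a grasp (x of the grasp point in the frame of block between -0.015 and 0.015 m and y of the grasp point in the frame of block between -0.05 and 0.05 m and height (world z) of the grasp point below 0.04 m).
It fails at once if the fingers straddle the jaw as for a grasp (x of the grasp point in the frame of jaw_push between -0.012 and 0.012 m and y of the grasp point in the frame of jaw_push between 0.006 and 0.024 m and height (world z) of the grasp point below 0.052 m).
It fails at once if a specimen box, the jar, the brush or the camera is moved more than 10 mm (distance of any of box_a, box_b, box_c, jar, brush, camera from where it was at the start of the episode above 0.01 m).
It also fails if it takes over 42 s, if anything falls off the work surface, if the arm or the gripper's body presses on something with over 40 N, if the wrist force passes 120 N, or if a joint passes its speed limit or range.

ROBOT

A 7-joint arm with a two-finger parallel gripper is mounted at the origin on the work surface. World frame = base frame: x ahead of the robot, y to its left, z up, the work surface at z = 0. Lengths are in m, angles in rad, forces in N, time in s.
With the tool pointing down it reaches from about 0.4 to 0.85 m from the base axis. Payload 10.4 kg.
Tool frame: the origin (TCP) lies at the very end of the fingers, on their centre line; the grasp point (between the pads) lies r.grasp_offset behind it (r.grasp_offset is the distance from the TCP to the grasp point, in m); z points along the fingers, y is the direction in which the jaws open and shut (so a half turn about z gives the same grasp; the last joint's range is limited). The gripper opens to 87 mm and grips with 3 to 60 N. Pads are 19 mm wide; open, the fingers measure 117 mm over their backs; the gripper's body (75 mm by 190 mm) begins 51 mm behind the grasp point.
Start: joints at [1.201, 0.332, -0.065, 1.46, 0.022, 1.35, -0.088], TCP at [0.212, -0.588, 0.223] pointing down, gripper open.
Joint ranges: [-2.6, 2.6], [-0.5, 2.12], [-1.47, 1.34], [0.16, 2.42], [-1.27, 4.41], [0.06, 2.06], [-2.6, 2.6]. Speed limits (rad/s): [2.22, 2.22, 2.79, 2.79, 3.14, 3.14, 3.14].

INTERFACE

Orientations are given as a unit quaternion [x, y, z, w].
In Python, from bench import read_state, cams, job, r gives the robot as it stands. The module is installed in compiled form; this text tells all that it offers.
- The arm moves only by the tool arm_command, never from a script. Its argument "increments" is a list of rows, each an object of numbers: "gripper": the opening in per cent of the stroke, from 0 (shut) to 100 (fully open); "dx", "dy", "dz": the shift along the tool's x, y, z in m; "spin": the turn about the tool's z in degrees. In form: [{"gripper": .., "dx": .., "dy": .., "dz": .., "spin": ..}, ...]. A call has exactly 8 rows; each row shifts and turns the commanded pose from where the row before left it, along the tool's axes as they then stand; what a row does not reach is not made up. A row lasts 1/8 s, in which the tool goes at most 62.5 mm and 10.7 degrees, less where a joint would pass 70% of its speed; a pose out of reach is approached as far as the arm can. A call with a gripper value outside its range is refused whole. The fingers move at their own pace and stop on an object; "grip_force" is the grip in N (left out, the last holds). Time passes only in rows, so rows that do not move let the fingers close, or fill a call up. It gives the time, the measured TCP pose, the force and the opening at its end, in the units of the state.
- read_state(): the state, without advancing time (a new reading comes with each control period).
- cams.camera(name): name is "scene" or "side" or "wrist"; returns the picture (400x640x3 uint8, red, green, blue); there is no depth.
- cams.camera_info(name): a dict with "K" (3x3 intrinsics, pixels), "k1" (the pictures are not rectified: a ray, as slopes to the right and down, at radius r is drawn at 1 + k1 r^2 times it, then the intrinsics apply), "rvec" (rotation vector, rad) and "tvec" (3), from world to camera coordinates, as OpenCV has them. Camera axes: x right, y down, z forward; pixel columns grow to the right and rows downward; lengths in m; the calibration is good to about 2 mm. A picture is of the moment at which its call begins: read the wrist's pose just before it. camera_info takes no time and is no camera call; for the wrist camera it gives the pose at the moment of the call.
- job.close_job(): hands the job in, once; it reports no verdict.
The state is a dict: "time": time; "joint_positions": joint angles; "joint_vel": joint speeds; "joint_torque": joint torques, N m; "ee_pos": TCP position; "eef_rot": TCP orientation; "ft_force": force on the tool from outside, world axes, zero at the start; "torque": the same for the moment, N m; "width": finger opening in m.
Only numpy, scipy, OpenCV 4.12 (cv2) and the standard library are available. Lean on these libraries where they do the work, as an engineer would, in place of code of your own. Each camera call takes 0.05 s, during which the arm holds its last target.

## Working session

There is one attempt and no reset: what is moved stays moved. The work goes in short steps, Python scripts to look and compute and a tool call to move; the robot and the scene stay as the last step left them, time stands still between calls to the robot, and variables do not carry over. Pictures are saved under pics/ and viewed, and the job is handed in when it is done.

Besides the shell and the picture viewer there is one more tool, called after "Emit:" as name([rows], argument=value, ...), one row to a line, values as JSON. arm_command: Moves the arm, as the interface text tells. Its arguments: {"type":"object","properties":{"increments":{"type":"array","items":{"type":"object","properties":{"gripper":{"type":"number"},"dx":{"type":"number"},"dy":{"type":"number"},"dz":{"type":"number"},"spin":{"type":"number"}}}},"grip_force":{"type":"number"}},"required":["increments"]}

```bash
mkdir -p pics; ls; python3 - <<'E'
from bench import read_state,cams,job,r
import cv2
s=read_state();print(s,r.grasp_offset)
for n in("scene","side","wrist"):
    i=cams.camera_info(n);print(n,i)
    cv2.imwrite(f"pics/{n}0.png",cams.camera(n)[:,:,::-1])
E
```

```text
pics
{'time': 0.0, 'joint_positions': array([ 1.20143044,  0.33287077, -0.06470049,  1.46093864,  0.021614  ,
        1.34992055, -0.08849367]), 'joint_vel': array([ 0.00147276, -0.00089336,  0.00127741,  0.00103528,  0.00034829,
       -0.00079223, -0.00149089]), 'joint_torque': array([ 5.73586731e-04, -6.23251605e+01,  2.49020860e-02, -3.89902925e+01,
       -6.13761367e-02,  3.96398990e-02,  1.13788838e-04]), 'ee_pos': array([ 0.21226688, -0.58743123,  0.22175592]), 'eef_rot': array([ 9.85003881e-01,  1.72530679e-01, -1.64163940e-04, -7.01697954e-04]), 'ft_force': array([ 1.16098791, -0.30108017, -0.24935533]), 'torque': array([0.02870593, 0.0359329 , 0.02252328]), 'width': 0.0868671824104315} 0.0187
scene {'K': array([[378.22188791,   0.        , 325.48077168],
       [  0.        , 378.22188791, 199.4758654 ],
       [  0.        ,   0.        ,   1.        ]]), 'k1': -0.072506883832619, 'rvec': array([ 0.78109664,  2.67106606, -0.94699516]), 'tvec': array([ 0.4414012 , -0.18594496,  1.12160334])}
side {'K': array([[419.85017146,   0.        , 323.60147911],
       [  0.        , 419.85017146, 203.644937  ],
       [  0.        ,   0.        ,   1.        ]]), 'k1': 0.00555142491357601, 'rvec': array([ 2.07963033, -0.24512794,  0.12893204]), 'tvec': array([-0.52319984,  0.09931426,  0.85908656])}
wrist {'K': array([[335.1988647 ,   0.        , 312.33601913],
       [  0.        , 335.1988647 , 201.27998614],
       [  0.        ,   0.        ,   1.        ]]), 'k1': -0.026751097715893308, 'rvec': array([-2.37803649,  1.66915204,  0.23432094]), 'tvec': array([-0.62479715, -0.03303369,  0.39168417])}
```

View pics/scene0.png

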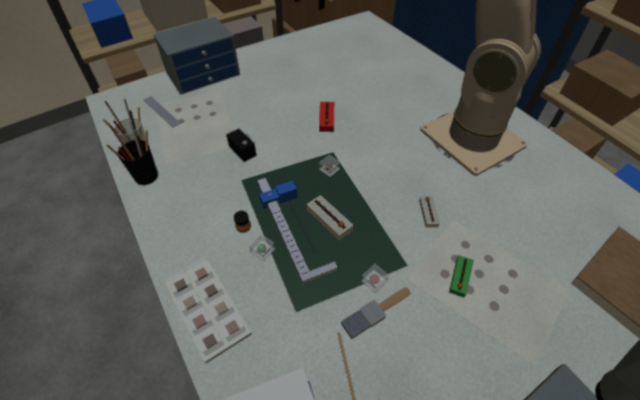

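View pics/side0.png

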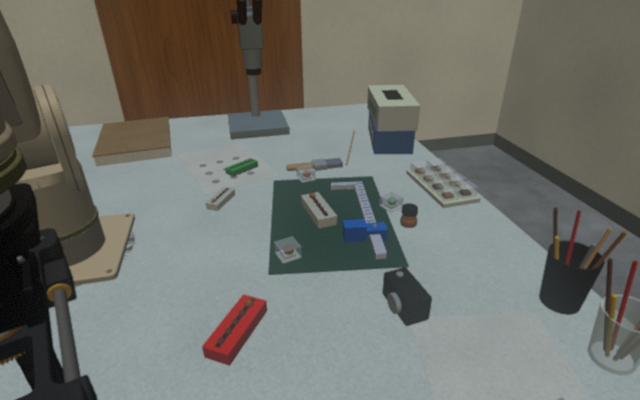

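View pics/wrist0.png

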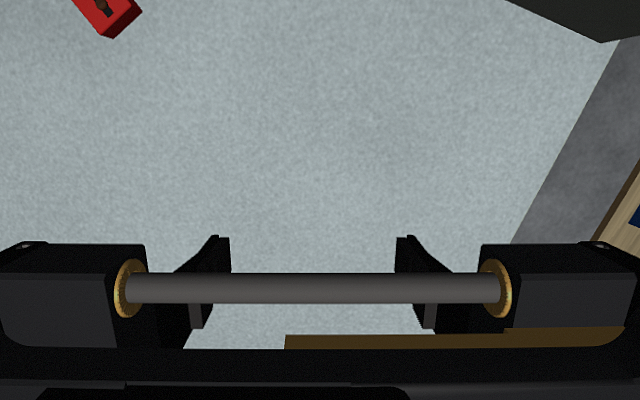

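The scene view shows the mat at about (325,230), the stop's corner near (303,275), the blue jaw near (278,193) and the white block near (330,215). The boxes are at (330,165), (375,278) and (262,248), the jar at (242,221) and the brush at (375,310). I'll zoom in for pixel picks.

```bash
cat > h.py <<'E'
import numpy as np,cv2
from bench import read_state,cams,job,r
def proj(i,P):
    P=np.atleast_2d(np.array(P,float)); R,_=cv2.Rodrigues(i["rvec"]); c=P@R.T+i["tvec"]
    s=c[:,:2]/c[:,2:]; rr=(s**2).sum(1,keepdims=True); s=s*(1+i["k1"]*rr)
    return s*[i["K"][0,0],i["K"][1,1]]+i["K"][:2,2]
def ray(i,uv):
    uv=np.atleast_2d(np.array(uv,float)); s=cv2.undistortPoints(uv[:,None],i["K"],np.array([i["k1"],0,0,0,0.]))[:,0]
    R,_=cv2.Rodrigues(i["rvec"]); d=np.c_[s,np.ones(len(s))]@R; return -R.T@i["tvec"],d
def plane(i,uv,z):
    o,d=ray(i,uv); t=(z-o[2])/d[:,2]; return (o+d*t[:,None])[:,:2]
def crop(img,x0,y0,x1,y1,f,name):
    c=cv2.resize(img[y0:y1,x0:x1],None,fx=f,fy=f,interpolation=cv2.INTER_CUBIC); c=np.clip(c.astype(float)*1.5,0,255).astype(np.uint8)
    for x in range((x0+9)//10*10,x1,10):
        cv2.line(c,((x-x0)*f,0),((x-x0)*f,6 if x%50 else 14),(0,255,255),1)
        if x%20==0: cv2.putText(c,str(x),((x-x0)*f+1,22),0,.35,(0,255,255),1)
    for y in range((y0+9)//10*10,y1,10):
        cv2.line(c,(0,(y-y0)*f),(6,(y-y0)*f),(0,255,255),1)
        if y%20==0: cv2.putText(c,str(y),(8,(y-y0)*f+4),0,.35,(0,255,255),1)
    cv2.imwrite(name,c)
E
python3 - <<'E'
from h import *
crop(cv2.imread("pics/scene0.png"),230,145,410,295,4,"pics/s1.png")
crop(cv2.imread("pics/side0.png"),260,165,420,275,5,"pics/d1.png")
E
```

```text
(no output)
```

View pics/s1.png

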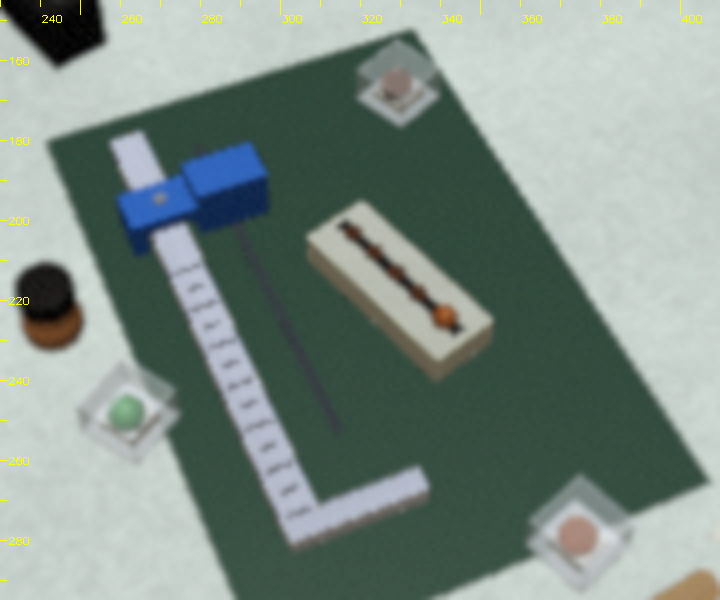

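View pics/d1.png

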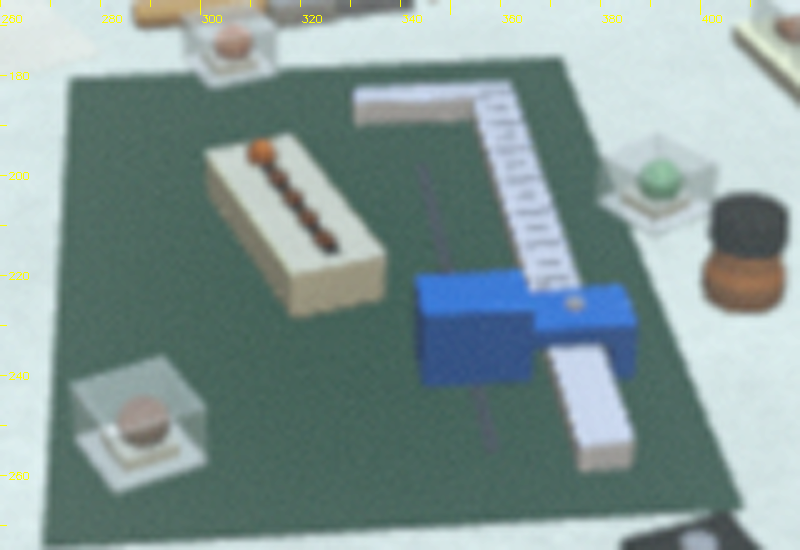

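```bash
cat > fit.py <<'E'
from h import *
from scipy.optimize import least_squares
sc=cams.camera_info("scene");sd=cams.camera_info("side")
S=lambda x,y:(230+x/4,145+y/4); D=lambda x,y:(260+x/5,165+y/5)
def fit(name,model,obs,z,x0):
    P=np.array([plane(sc if v=="s" else sd,[uv],z)[0] for v,uv,_ in obs]); M=np.array([m for *_,m in obs],float)
    f=lambda q:((M@np.array([[np.cos(q[2]),np.sin(q[2])],[-np.sin(q[2]),np.cos(q[2])]])+q[:2])-P).ravel()
    s=least_squares(f,x0); print(name,s.x.round(4)); print((f(s.x).reshape(-1,2)*1000).round(1).tolist()); return s.x
if __name__=="__main__":
    o=[("s",S(112,140),(22,-180)),("s",S(145,130),(0,-180)),("s",S(318,505),(0,120)),("s",S(420,467),(-60,120)),("s",S(428,485),(-60,135)),
       ("d",D(474,97),(0,120)),("d",D(512,81),(22,135)),("d",D(356,90),(-60,135)),("d",D(356,103),(-60,120)),("d",D(580,448),(0,-180)),("d",D(633,440),(22,-180))]
    o=[(a,b,(c[0]/1e3,c[1]/1e3)) for a,b,c in o]
    F=fit("fix",None,o,.014,[.55,-.1,0])
    b=[("s",S(307,236),(22.5,-60)),("s",S(362,201),(-22.5,-60)),("s",S(436,362),(22.5,60)),("s",S(493,321),(-22.5,60)),
       ("d",D(206,150),(-22.5,60)),("d",D(292,134),(22.5,60)),("d",D(385,252),(22.5,-60)),("d",D(290,275),(-22.5,-60))]
    b=[(a,u,(c[0]/1e3,c[1]/1e3)) for a,u,c in b]
    B=fit("block",None,b,.025,[.5,0,0])
    R=np.array([[np.cos(F[2]),-np.sin(F[2])],[np.sin(F[2]),np.cos(F[2])]])
    tf=lambda p:(np.asarray(p)-F[:2])@R*1000
    print("block in fix",tf(B[:2]),B[2]-F[2])
    print("jaw top: scene",tf(plane(sc,[S(248,141),S(182,164),S(268,183),S(202,204)],.04)))
    print("jaw top: side",tf(plane(sd,[D(416,276),D(420,312),D(534,312)],.04)))
    print("boxA/B base etc", tf(plane(sc,[S(398,110),S(578,575),S(128,440)],.0)))
    for z in(0,.028):print("boxes d",z,tf(plane(sd,[D(120,492),D(205,463),D(218,87),D(276,72),D(658,235)],z)))
    print("box s z28",tf(plane(sc,[S(398,40),S(358,72),S(437,72),S(580,475),S(530,520),S(632,520)],.028)))
E
python3 fit.py
```

```text
fix [ 0.6292  0.0046 -0.1557]
[[-0.1, -3.4], [0.4, -3.6], [-0.3, -2.6], [0.1, -3.4], [-0.2, -0.2], [-0.1, 2.4], [-0.5, 1.2], [-0.2, 4.0], [1.0, 3.4], [-0.0, 2.8], [-0.2, -0.6]]
block [0.531  0.0244 0.1306]
[[-0.1, -2.8], [-1.5, -3.1], [-1.0, -2.0], [-1.4, -2.0], [0.4, 2.5], [1.4, 2.6], [1.0, 1.1], [1.2, 3.8]]
block in fix [-100.04699748    4.35981477] 0.2863054803355976
jaw top: scene [[ -52.46138204 -118.10040165]
 [  -8.11983692 -116.31724051]
 [ -51.43132143  -80.75711229]
 [  -8.65085198  -80.9712498 ]]
jaw top: side [[ -53.94862587  -92.8552326 ]
 [ -55.46592889 -120.45630814]
 [  -9.20456197 -124.52970905]]
boxA/B base etc [[-166.2787866  -139.28257205]
 [-114.28662604  210.36296425]
 [  80.60336993   34.31910229]]
boxes d 0 [[-179.31259552 -177.02746804]
 [-145.69830891 -161.2569106 ]
 [-129.91409326  168.70690702]
 [ -98.00992199  183.75499867]
 [  70.99777757   -3.57445288]]
boxes d 0.028 [[-177.44283747 -213.24305623]
 [-145.67924053 -198.34077269]
 [-130.76405077  113.45634575]
 [-100.61641598  127.67594003]
 [  59.08628748  -49.33978132]]
box s z28 [[-181.70673873 -174.82579226]
 [-144.69960606 -157.54307969]
 [-193.0201796  -136.8329611 ]
 [-133.94562412  169.58555742]
 [ -96.66327486  182.81006379]
 [-146.26125675  204.68205745]]
```

Emit:
arm_command([
  {"spin": 9.6,"gripper": 60},
  {"spin": 9.6,"gripper": 60},
  {"spin": 9.6,"gripper": 60},
  {"dx": 0.03,"dy": -0.05,"gripper": 60},
  {"dx": 0.03,"dy": -0.05,"gripper": 60},
  {"dx": 0.03,"dy": -0.05,"gripper": 60},
  {"dx": 0.03,"dy": -0.05,"gripper": 60},
  {"dx": 0.03,"dy": -0.05,"gripper": 60},
])

```text
validation failed for argument at $.in...
```

```bash
cat > st.py <<'E'
from h import *
from scipy.spatial.transform import Rotation as Ro
F=np.array([.6292,.0046,-.1557])
R=np.array([[np.cos(F[2]),-np.sin(F[2])],[np.sin(F[2]),np.cos(F[2])]])
tf=lambda p:(np.asarray(p)-F[:2])@R*1000
def st():
    s=read_state(); m=Ro.from_quat(s["eef_rot"]).as_matrix()
    a=np.arctan2(m[1,0],m[0,0])-F[2]
    print("t",s["time"],"tcp fix",tf(s["ee_pos"][:2]).round(1),"z",round(s["ee_pos"][2],4),"yaw vs fix deg",np.degrees(a).round(2),"F fix",(s["ft_force"][:2]@R).round(2),s["ft_force"][2].round(2),"w",s["width"])
if __name__=="__main__": st()
E
python3 st.py
```

```text
t 0.15 tcp fix [-320.  -649.6] z 0.2219 yaw vs fix deg 28.79 F fix [ 0.88 -0.11] -0.16 w 0.08677852785402232
```

Emit:
arm_command([
  {"gripper": 60,"dx": 0,"dy": 0,"dz": 0,"spin": 9.6},
  {"gripper": 60,"dx": 0,"dy": 0,"dz": 0,"spin": 9.6},
  {"gripper": 60,"dx": 0,"dy": 0,"dz": 0,"spin": 9.6},
  {"gripper": 60,"dx": 0.03,"dy": -0.05,"dz": 0,"spin": 0},
  {"gripper": 60,"dx": 0.03,"dy": -0.05,"dz": 0,"spin": 0},
  {"gripper": 60,"dx": 0.03,"dy": -0.05,"dz": 0,"spin": 0},
  {"gripper": 60,"dx": 0.03,"dy": -0.05,"dz": 0,"spin": 0},
  {"gripper": 60,"dx": 0.03,"dy": -0.05,"dz": 0,"spin": 0},
])

```text
time: 1.15
ee_pos: [0.4003, -0.3625, 0.2225]
eef_rot: [0.997, -0.078, -0.0, 0.0]
ft_force: [0.4, -0.6, -1.4]
width: 0.0525
```

```bash
python3 st.py
```

```text
t 1.15 tcp fix [-169.2 -398.1] z 0.2225 yaw vs fix deg -0.02 F fix [ 0.5  -0.55] -1.38 w 0.052508195432854385
```

Emit:
arm_command([
  {"gripper": 60,"dx": 0,"dy": -0.06,"dz": 0,"spin": 0},
  {"gripper": 60,"dx": 0,"dy": -0.06,"dz": 0,"spin": 0},
  {"gripper": 60,"dx": 0,"dy": -0.06,"dz": 0,"spin": 0},
  {"gripper": 60,"dx": 0,"dy": -0.06,"dz": 0,"spin": 0},
  {"gripper": 60,"dx": 0,"dy": -0.06,"dz": 0.03,"spin": 0},
  {"gripper": 60,"dx": 0,"dy": -0.06,"dz": 0.03,"spin": 0},
  {"gripper": 60,"dx": 0,"dy": -0.06,"dz": 0.03,"spin": 0},
  {"gripper": 60,"dx": 0,"dy": 0,"dz": 0,"spin": 0},
])

```text
time: 2.15
ee_pos: [0.4613, 0.043, 0.1369]
eef_rot: [0.997, -0.074, -0.002, -0.001]
ft_force: [-0.2, -0.0, -0.3]
width: 0.0524
```

```bash
python3 st.py; python3 - <<'E'
from st import *
i=cams.camera_info("wrist")
cv2.imwrite("pics/w2.png",cams.camera("wrist")[:,:,::-1])
sc=cams.camera("scene")[:,:,::-1];cv2.imwrite("pics/s2.png",sc)
E
```

```text
t 2.15 tcp fix [-171.8   11.9] z 0.1369 yaw vs fix deg 0.39 F fix [-0.2  -0.06] -0.34 w 0.05240141895772528
```

View pics/w2.png

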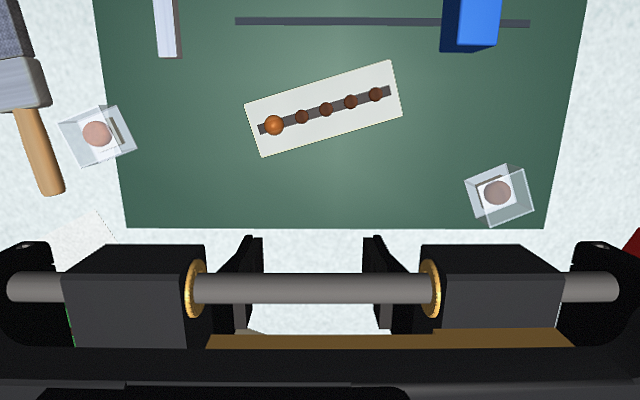

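View pics/s2.png

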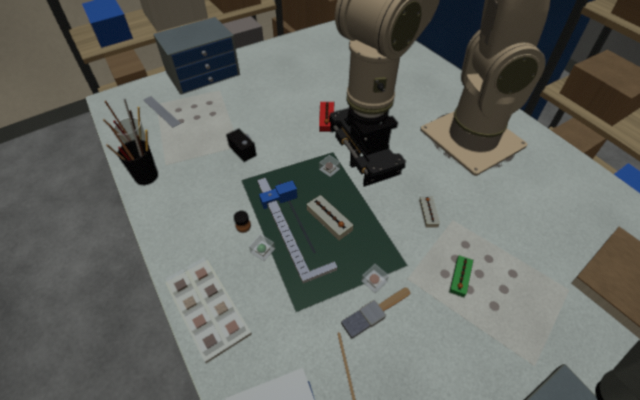

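The wrist view shows the block with its amber end at (274,125) and its corners at (245,103), (390,60), (402,113) and (261,157). Box A is at (498,195) and box B at (97,135). I'll check these against my fit.

```bash
python3 - <<'E'
from st import *
i=cams.camera_info("wrist")
P=tf(plane(i,[(245,103),(390,60),(402,113),(261,157)],.025));print(P.round(1),P.mean(0))
print("bar",tf(plane(i,[(158,58),(176,58)],.014)).round(1), "jaw front/back bottom?", tf(plane(i,[(441,48),(501,45),(472,50)],0.)).round(1),tf(plane(i,[(485,53)],.04)))
print("boxes", tf(plane(i,[(468,190),(492,228),(534,208),(136,158),(78,166),(125,105)],0.0)).round(1))
s=cams.camera_info("scene");print("decoy",tf(plane(s,[(424,197),(438,222)],.01)))
E
```

```text
[[ -92.2   61.4]
 [ -60.   -51.9]
 [ -99.7  -64. ]
 [-135.2   50.4]] [-96.77724225  -1.04173417]
bar [[-56.9 131.8]
 [-57.  117.3]] jaw front/back bottom? [[ -47.2  -99.6]
 [ -44.3 -150.1]
 [ -48.5 -126. ]] [[ -56.46660466 -118.01872916]]
boxes [[-169.4 -137.5]
 [-207.2 -165.9]
 [-187.  -203.6]
 [-139.7  168.2]
 [-146.9  223.5]
 [ -93.1  171.5]]
decoy [[-348.43066615   41.88275957]
 [-336.19796051  122.16547545]]
```

Emit:
arm_command([
  {"gripper": 60,"dx": 0,"dy": 0,"dz": 0.032,"spin": 0},
  {"gripper": 60,"dx": 0,"dy": 0,"dz": 0.032,"spin": 0},
  {"gripper": 60,"dx": 0,"dy": 0,"dz": 0.032,"spin": 0},
  {"gripper": 60,"dx": 0,"dy": 0,"dz": 0.025,"spin": 0},
  {"gripper": 60,"dx": 0,"dy": 0,"dz": 0,"spin": 0},
  {"gripper": 60,"dx": 0.01,"dy": 0,"dz": 0,"spin": 0},
  {"gripper": 60,"dx": 0.01,"dy": 0,"dz": 0,"spin": 0},
  {"gripper": 60,"dx": 0.005,"dy": 0,"dz": 0,"spin": 0},
])

```text
time: 3.25
ee_pos: [0.4887, 0.0345, 0.0184]
eef_rot: [0.997, -0.078, 0.001, -0.0]
ft_force: [-1.3, 0.8, -0.2]
width: 0.0522
```

```bash
python3 st.py
```

```text
t 3.25 tcp fix [-143.4    7.8] z 0.0184 yaw vs fix deg -0.04 F fix [-1.37  0.64] -0.24 w 0.052155259719172425
```

Emit:
arm_command([
  {"gripper": 60,"dx": 0,"dy": 0,"dz": 0.007,"spin": 0},
  {"gripper": 60,"dx": 0.008,"dy": 0,"dz": 0,"spin": 0},
  {"gripper": 60,"dx": 0.008,"dy": 0,"dz": 0,"spin": 0},
  {"gripper": 60,"dx": 0.008,"dy": 0,"dz": 0,"spin": 0},
  {"gripper": 60,"dx": 0.008,"dy": 0,"dz": 0,"spin": 0},
  {"gripper": 60,"dx": 0.008,"dy": 0,"dz": 0,"spin": 0},
  {"gripper": 60,"dx": 0.008,"dy": 0,"dz": 0,"spin": 0},
  {"gripper": 60,"dx": 0,"dy": 0,"dz": 0,"spin": 0},
])

```text
time: 4.25
ee_pos: [0.5357, 0.0272, 0.0107]
eef_rot: [0.997, -0.078, 0.0, -0.0]
ft_force: [0.6, 0.2, 0.0]
width: 0.0527
```

```bash
python3 st.py; python3 - <<'E'
from st import *
sc=cams.camera("scene")[:,:,::-1];crop(sc,230,145,410,295,4,"pics/s3.png")
crop(cams.camera("side")[:,:,::-1],260,165,420,275,5,"pics/d3.png")
E
```

```text
t 4.25 tcp fix [-95.9   7.8] z 0.0107 yaw vs fix deg -0.03 F fix [0.6 0.3] 0.01 w 0.052666976092274234
```

View pics/s3.png

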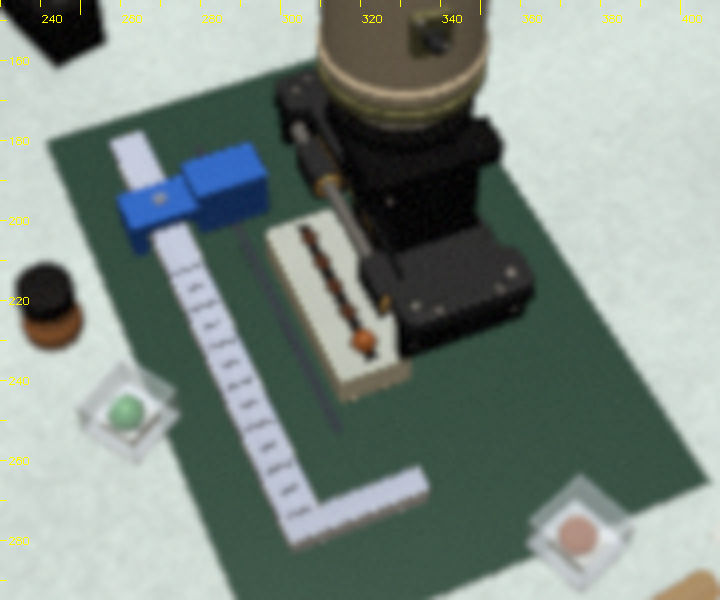

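View pics/d3.png

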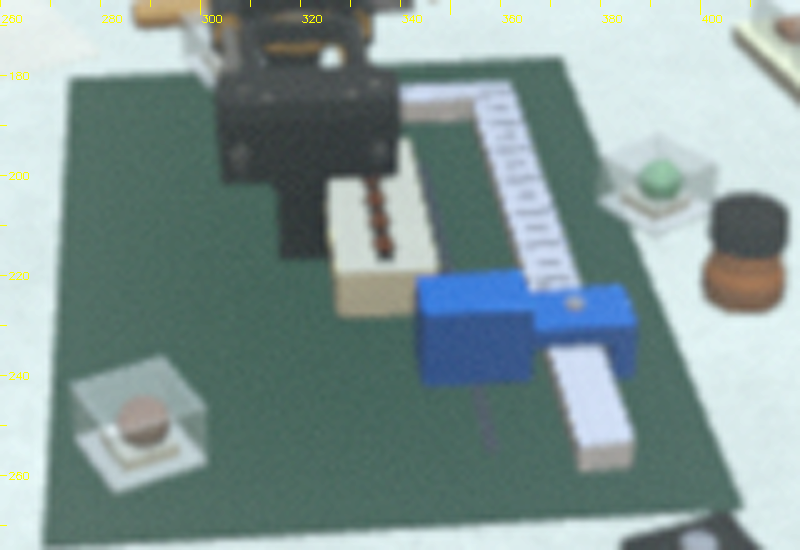

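The block is now parallel to the bar. The scene view has its corners near (297,203), (312,197), (315,241) and (332,235). I'll measure how far it is from the jaw.

```bash
python3 - <<'E'
from st import *
s=cams.camera_info("scene");d=cams.camera_info("side")
S=lambda x,y:(230+x/4,145+y/4); D=lambda x,y:(260+x/5,165+y/5)
print(tf(plane(s,[S(267,232),S(330,210),S(340,385),S(410,362)],.025)).round(1))
print(tf(plane(d,[D(333,274),D(438,268),D(413,138)],.025)).round(1))
E
```

```text
[[-40.7 -56.6]
 [-82.6 -57.5]
 [-38.4  62.9]
 [-81.1  64.5]]
[[-86.7 -64.3]
 [-40.7 -63.5]
 [-38.2  56.1]]
```

Emit:
arm_command([
  {"gripper": 60,"dx": 0.006,"dy": 0,"dz": 0,"spin": 0},
  {"gripper": 60,"dx": 0.006,"dy": 0,"dz": 0,"spin": 0},
  {"gripper": 60,"dx": 0.006,"dy": 0,"dz": 0,"spin": 0},
  {"gripper": 60,"dx": 0.006,"dy": 0,"dz": 0,"spin": 0},
  {"gripper": 60,"dx": 0.006,"dy": 0,"dz": 0,"spin": 0},
  {"gripper": 60,"dx": 0.004,"dy": 0,"dz": 0,"spin": 0},
  {"gripper": 60,"dx": 0.002,"dy": 0,"dz": 0,"spin": 0},
  {"gripper": 60,"dx": 0,"dy": 0,"dz": 0,"spin": 0},
])

```text
time: 5.35
ee_pos: [0.5707, 0.0217, 0.0108]
eef_rot: [0.997, -0.078, 0.0, -0.0]
ft_force: [0.4, 0.6, 0.2]
width: 0.0522
```

```bash
python3 st.py
```

```text
t 5.35 tcp fix [-60.4   7.8] z 0.0108 yaw vs fix deg -0.01 F fix [0.27 0.67] 0.21 w 0.052190101372267726
```

Emit:
arm_command([
  {"gripper": 60,"dx": 0.002,"dy": 0,"dz": 0,"spin": 0},
  {"gripper": 60,"dx": 0.002,"dy": 0,"dz": 0,"spin": 0},
  {"gripper": 60,"dx": 0.001,"dy": 0,"dz": 0,"spin": 0},
  {"gripper": 60,"dx": 0.001,"dy": 0,"dz": 0,"spin": 0},
  {"gripper": 60,"dx": 0.001,"dy": 0,"dz": 0,"spin": 0},
  {"gripper": 60,"dx": 0,"dy": 0,"dz": 0,"spin": 0},
  {"gripper": 60,"dx": 0,"dy": 0,"dz": 0,"spin": 0},
  {"gripper": 60,"dx": 0,"dy": 0,"dz": 0,"spin": 0},
])

```text
time: 6.35
ee_pos: [0.576, 0.0208, 0.0105]
eef_rot: [0.997, -0.078, -0.001, 0.0]
ft_force: [-7.8, 0.9, 7.3]
width: 0.0525
```

```bash
python3 st.py
```

```text
t 6.35 tcp fix [-55.1   7.8] z 0.0105 yaw vs fix deg 0.02 F fix [-7.86 -0.32] 7.27 w 0.05251666710012959
```

Emit:
arm_command([
  {"gripper": 60,"dx": -0.006,"dy": 0,"dz": 0,"spin": 0},
  {"gripper": 60,"dx": -0.004,"dy": 0,"dz": -0.01,"spin": 0},
  {"gripper": 60,"dx": 0,"dy": 0,"dz": -0.035,"spin": 0},
  {"gripper": 60,"dx": 0,"dy": 0,"dz": -0.035,"spin": 0},
  {"gripper": 0,"dx": 0.01,"dy": 0.04,"dz": 0,"spin": 0},
  {"gripper": 0,"dx": 0.01,"dy": 0.04,"dz": 0,"spin": 0},
  {"gripper": 0,"dx": 0.013,"dy": 0.04,"dz": 0,"spin": 0},
  {"gripper": 0,"dx": 0,"dy": 0.04,"dz": 0,"spin": 0},
])

```text
time: 7.35
ee_pos: [0.5759, -0.1426, 0.0916]
eef_rot: [0.997, -0.078, 0.001, 0.0]
ft_force: [1.2, 0.0, 0.3]
width: 0.02
```

```bash
python3 st.py; python3 - <<'E'
from st import *
cv2.imwrite("pics/w4.png",cams.camera("wrist")[:,:,::-1])
crop(cams.camera("scene")[:,:,::-1],230,145,410,295,4,"pics/s4.png")
crop(cams.camera("side")[:,:,::-1],260,165,420,275,5,"pics/d4.png")
E
```

```text
t 7.35 tcp fix [ -29.9 -153.6] z 0.0916 yaw vs fix deg -0.02 F fix [1.16 0.23] 0.26 w 0.019959536935737137
```

View pics/w4.png

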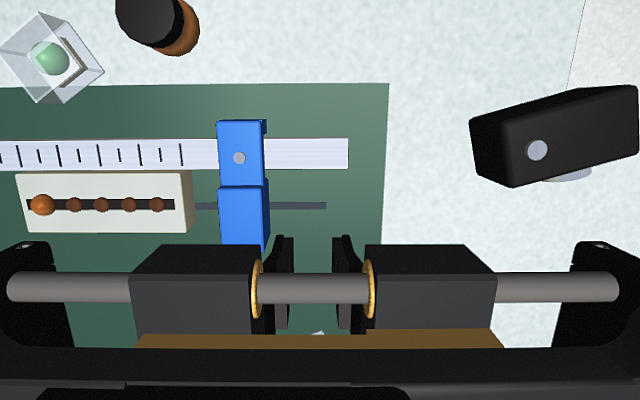

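View pics/s4.png

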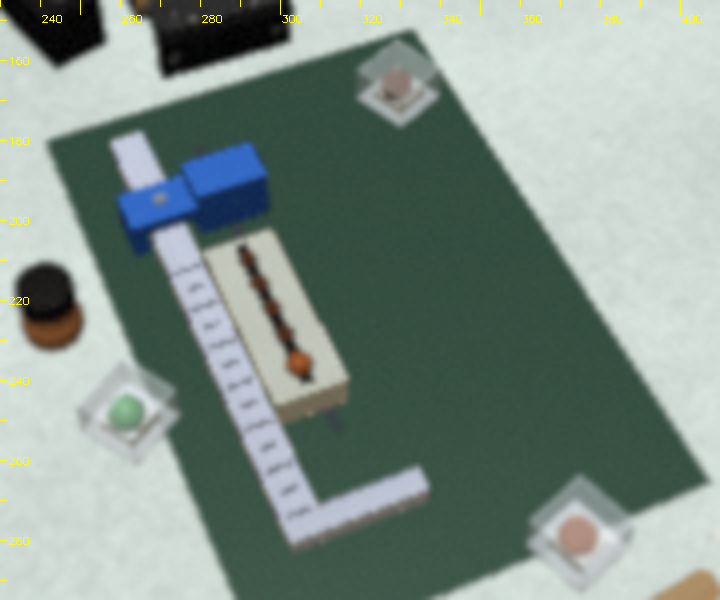

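View pics/d4.png

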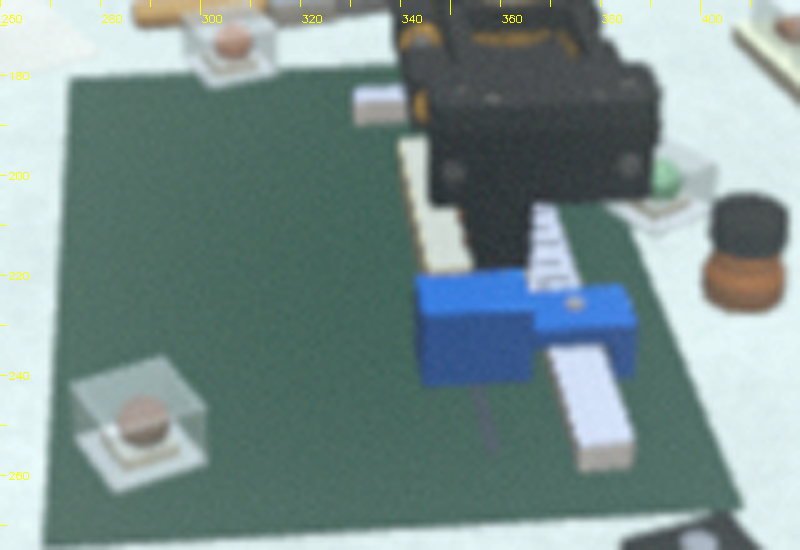

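The block lies flush on the long bar. The jaw's back edge is at wrist (267,187), just left of the fingers at (283,270). Next I'll descend behind the jaw.

```bash
python3 - <<'E'
from st import *
i=cams.camera_info("wrist")
print(tf(plane(i,[(219,187),(268,187),(270,245)],.04)).round(1), tf(plane(i,[(348,139),(348,167)],.014)).round(1))
E
```

```text
[[  -6.   -93.9]
 [  -6.1 -126.2]
 [ -47.4 -125.9]] [[  22.4 -180.9]
 [   2.3 -181.4]]
```

Emit:
arm_command([
  {"gripper": 0,"dx": 0,"dy": 0,"dz": 0,"spin": 0},
  {"gripper": 0,"dx": 0,"dy": 0,"dz": 0,"spin": 0},
  {"gripper": 0,"dx": 0,"dy": 0,"dz": 0.025,"spin": 0},
  {"gripper": 0,"dx": 0,"dy": 0,"dz": 0.025,"spin": 0},
  {"gripper": 0,"dx": 0,"dy": 0,"dz": 0.02,"spin": 0},
  {"gripper": 0,"dx": 0,"dy": 0,"dz": 0.008,"spin": 0},
  {"gripper": 0,"dx": 0,"dy": 0,"dz": 0,"spin": 0},
  {"gripper": 0,"dx": 0,"dy": 0,"dz": 0,"spin": 0},
])

```text
time: 8.5
ee_pos: [0.5759, -0.141, 0.0136]
eef_rot: [0.997, -0.078, 0.001, 0.0]
ft_force: [-0.3, 0.6, 1.3]
width: 0.0003
```

```bash
python3 st.py
```

```text
t 8.5 tcp fix [ -30.1 -152.1] z 0.0136 yaw vs fix deg -0.0 F fix [-0.4   0.57] 1.28 w 0.0003392796014104384
```

Emit:
arm_command([
  {"gripper": 0,"dx": 0,"dy": -0.008,"dz": 0,"spin": 0},
  {"gripper": 0,"dx": 0,"dy": -0.008,"dz": 0,"spin": 0},
  {"gripper": 0,"dx": 0,"dy": -0.008,"dz": 0,"spin": 0},
  {"gripper": 0,"dx": 0,"dy": -0.008,"dz": 0,"spin": 0},
  {"gripper": 0,"dx": 0,"dy": -0.008,"dz": 0,"spin": 0},
  {"gripper": 0,"dx": 0,"dy": -0.008,"dz": 0,"spin": 0},
  {"gripper": 0,"dx": 0,"dy": -0.008,"dz": 0,"spin": 0},
  {"gripper": 0,"dx": 0,"dy": -0.008,"dz": 0,"spin": 0},
])

```text
time: 9.5
ee_pos: [0.5852, -0.0777, 0.0128]
eef_rot: [0.997, -0.078, 0.0, 0.0]
ft_force: [-1.7, -3.3, 2.9]
width: 0.0002
```

```bash
python3 st.py;  python3 - <<'E'
from st import *
crop(cams.camera("scene")[:,:,::-1],230,145,410,295,4,"pics/s5.png")
E
```

```text
t 9.5 tcp fix [-30.7 -88.2] z 0.0128 yaw vs fix deg -0.03 F fix [-1.14 -3.54] 2.88 w 0.00023532212067436123
```

View pics/s5.png

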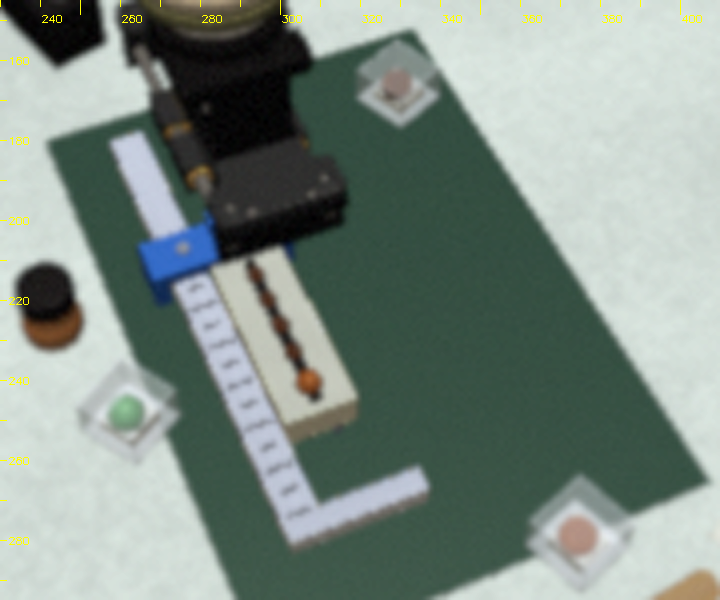

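The jaw is driving the block along the bar, and the block's amber end is at scene (307,240). I'll keep pushing.

Emit:
arm_command([
  {"gripper": 0,"dx": 0,"dy": -0.007,"dz": 0,"spin": 0},
  {"gripper": 0,"dx": 0,"dy": -0.007,"dz": 0,"spin": 0},
  {"gripper": 0,"dx": 0,"dy": -0.007,"dz": 0,"spin": 0},
  {"gripper": 0,"dx": 0,"dy": -0.006,"dz": 0,"spin": 0},
  {"gripper": 0,"dx": 0,"dy": -0.004,"dz": 0,"spin": 0},
  {"gripper": 0,"dx": 0,"dy": -0.003,"dz": 0,"spin": 0},
  {"gripper": 0,"dx": 0,"dy": -0.001,"dz": 0,"spin": 0},
  {"gripper": 0,"dx": 0,"dy": 0,"dz": 0,"spin": 0},
])

```text
time: 10.55
ee_pos: [0.5906, -0.043, 0.0126]
eef_rot: [0.997, -0.078, 0.0, -0.0]
ft_force: [-0.5, -0.9, 1.1]
width: 0.0004
```

```bash
python3 st.py;  python3 - <<'E'
from st import *
crop(cams.camera("scene")[:,:,::-1],230,145,410,295,4,"pics/s6.png")
E
```

```text
t 10.55 tcp fix [-30.8 -53. ] z 0.0126 yaw vs fix deg -0.0 F fix [-0.38 -0.96] 1.06 w 0.00044957617515873743
```

View pics/s6.png

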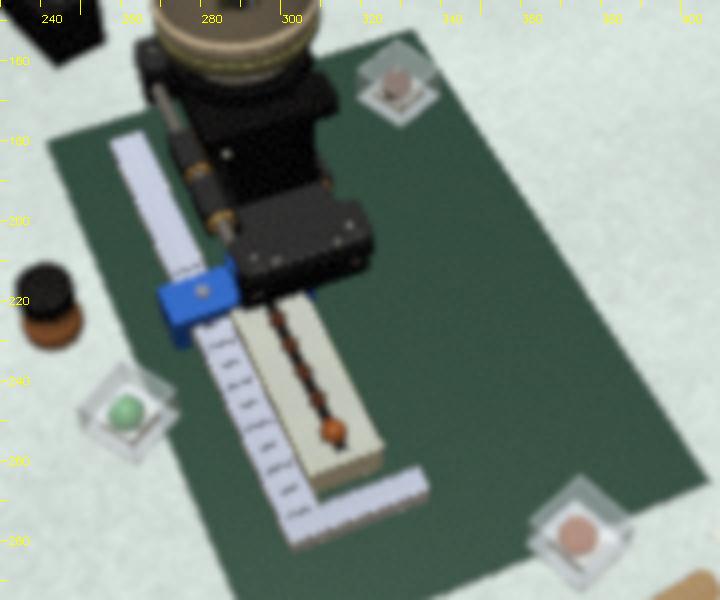

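A small gap of a few mm remains near (312,268).

Emit:
arm_command([
  {"gripper": 0,"dx": 0,"dy": -0.002,"dz": 0,"spin": 0},
  {"gripper": 0,"dx": 0,"dy": -0.002,"dz": 0,"spin": 0},
  {"gripper": 0,"dx": 0,"dy": -0.001,"dz": 0,"spin": 0},
  {"gripper": 0,"dx": 0,"dy": -0.001,"dz": 0,"spin": 0},
  {"gripper": 0,"dx": 0,"dy": -0.001,"dz": 0,"spin": 0},
  {"gripper": 0,"dx": 0,"dy": 0,"dz": 0,"spin": 0},
  {"gripper": 0,"dx": 0,"dy": 0,"dz": 0,"spin": 0},
  {"gripper": 0,"dx": 0,"dy": 0,"dz": 0,"spin": 0},
])

```text
time: 11.6
ee_pos: [0.5917, -0.0361, 0.0127]
eef_rot: [0.997, -0.078, 0.0, -0.0]
ft_force: [-1.5, -0.7, 0.9]
width: 0.0005
```

```bash
python3 st.py;  python3 - <<'E'
from st import *
crop(cams.camera("scene")[:,:,::-1],250,195,350,295,6,"pics/s7.png")
E
```

```text
t 11.6 tcp fix [-30.8 -46. ] z 0.0127 yaw vs fix deg -0.0 F fix [-1.32 -0.95] 0.89 w 0.0005072834306489671
```

View pics/s7.png

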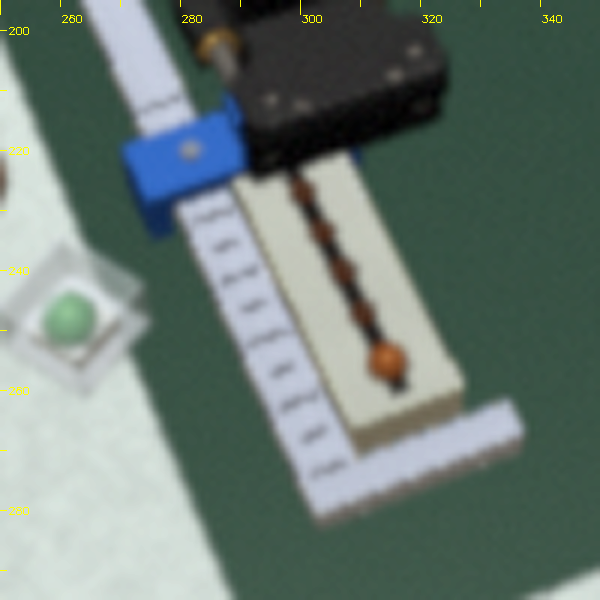

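Emit:
arm_command([
  {"gripper": 0,"dx": 0,"dy": -0.001,"dz": 0,"spin": 0},
  {"gripper": 0,"dx": 0,"dy": -0.001,"dz": 0,"spin": 0},
  {"gripper": 0,"dx": 0,"dy": -0.001,"dz": 0,"spin": 0},
  {"gripper": 0,"dx": 0,"dy": 0,"dz": 0,"spin": 0},
  {"gripper": 0,"dx": 0,"dy": 0,"dz": 0,"spin": 0},
  {"gripper": 0,"dx": 0,"dy": 0,"dz": 0,"spin": 0},
  {"gripper": 0,"dx": 0,"dy": 0,"dz": 0,"spin": 0},
  {"gripper": 0,"dx": 0,"dy": 0,"dz": 0,"spin": 0},
])

```text
time: 12.65
ee_pos: [0.5921, -0.0332, 0.0127]
eef_rot: [0.997, -0.078, -0.0, -0.0]
ft_force: [-0.5, -0.8, 1.1]
width: 0.0003
```

```bash
python3 st.py
```

```text
t 12.65 tcp fix [-30.8 -43.1] z 0.0127 yaw vs fix deg -0.0 F fix [-0.4  -0.84] 1.05 w 0.00032460166439400535
```

Emit:
arm_command([
  {"gripper": 0,"dx": 0,"dy": -0.001,"dz": 0,"spin": 0},
  {"gripper": 0,"dx": 0,"dy": -0.001,"dz": 0,"spin": 0},
  {"gripper": 0,"dx": 0,"dy": -0.001,"dz": 0,"spin": 0},
  {"gripper": 0,"dx": 0,"dy": 0,"dz": 0,"spin": 0},
  {"gripper": 0,"dx": 0,"dy": 0,"dz": 0,"spin": 0},
  {"gripper": 0,"dx": 0,"dy": 0,"dz": 0,"spin": 0},
  {"gripper": 0,"dx": 0,"dy": 0,"dz": 0,"spin": 0},
  {"gripper": 0,"dx": 0,"dy": 0,"dz": 0,"spin": 0},
])

```text
time: 13.65
ee_pos: [0.5927, -0.0302, 0.0127]
eef_rot: [0.997, -0.078, 0.0, -0.0]
ft_force: [-0.7, -1.6, -0.3]
width: 0.0006
```

```bash
python3 st.py;  python3 - <<'E'
from st import *
crop(cams.camera("scene")[:,:,::-1],250,195,350,295,6,"pics/s8.png")
E
```

```text
t 13.65 tcp fix [-30.7 -40.1] z 0.0127 yaw vs fix deg -0.0 F fix [-0.44 -1.64] -0.28 w 0.0005724073959942194
```

View pics/s8.png

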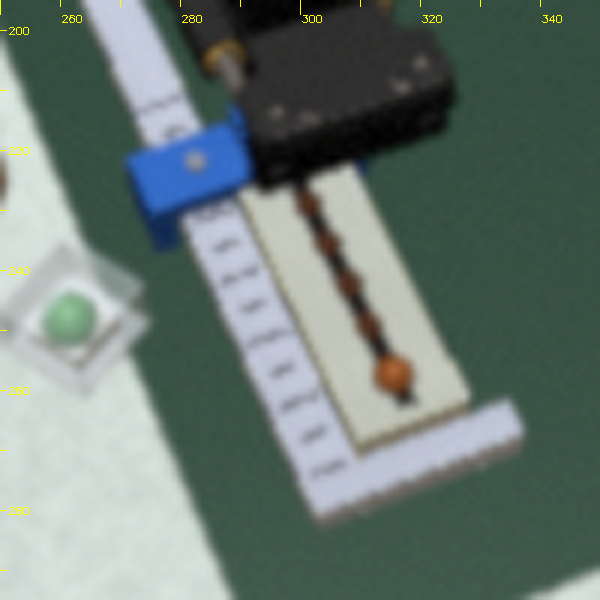

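Emit:
arm_command([
  {"gripper": 0,"dx": 0,"dy": -0.001,"dz": 0,"spin": 0},
  {"gripper": 0,"dx": 0,"dy": -0.001,"dz": 0,"spin": 0},
  {"gripper": 0,"dx": 0,"dy": 0,"dz": 0,"spin": 0},
  {"gripper": 0,"dx": 0,"dy": 0,"dz": 0,"spin": 0},
  {"gripper": 0,"dx": 0,"dy": 0,"dz": 0,"spin": 0},
  {"gripper": 0,"dx": 0,"dy": 0,"dz": 0,"spin": 0},
  {"gripper": 0,"dx": 0,"dy": 0,"dz": 0,"spin": 0},
  {"gripper": 0,"dx": 0,"dy": 0,"dz": 0,"spin": 0},
])

```text
time: 14.7
ee_pos: [0.5927, -0.0298, 0.0127]
eef_rot: [0.997, -0.078, -0.0, 0.001]
ft_force: [-3.1, -6.0, 1.7]
width: 0.0004
```

```bash
python3 st.py
```

```text
t 14.7 tcp fix [-30.7 -39.7] z 0.0127 yaw vs fix deg -0.08 F fix [-2.09 -6.42] 1.66 w 0.00039120830274317047
```

Emit:
arm_command([
  {"gripper": 0,"dx": 0,"dy": -0.001,"dz": 0,"spin": 0},
  {"gripper": 0,"dx": 0,"dy": 0,"dz": 0,"spin": 0},
  {"gripper": 0,"dx": 0,"dy": 0,"dz": 0,"spin": 0},
  {"gripper": 0,"dx": 0,"dy": 0.006,"dz": 0,"spin": 0},
  {"gripper": 0,"dx": 0,"dy": 0.01,"dz": 0,"spin": 0},
  {"gripper": 0,"dx": 0,"dy": 0,"dz": -0.03,"spin": 0},
  {"gripper": 0,"dx": 0,"dy": 0,"dz": -0.04,"spin": 0},
  {"gripper": 0,"dx": -0.05,"dy": 0,"dz": 0,"spin": 0},
])

```text
time: 15.7
ee_pos: [0.545, -0.0354, 0.0861]
eef_rot: [0.997, -0.078, 0.004, -0.001]
ft_force: [-0.1, 0.1, -0.6]
width: 0.0005
```

```bash
python3 st.py;  python3 - <<'E'
from st import *
cv2.imwrite("pics/w9.png",cams.camera("wrist")[:,:,::-1])
crop(cams.camera("scene")[:,:,::-1],250,195,350,295,6,"pics/s9.png")
E
```

```text
t 15.7 tcp fix [-76.9 -52.6] z 0.0861 yaw vs fix deg -0.05 F fix [-0.07  0.13] -0.59 w 0.0005462481601582867
```

View pics/w9.png

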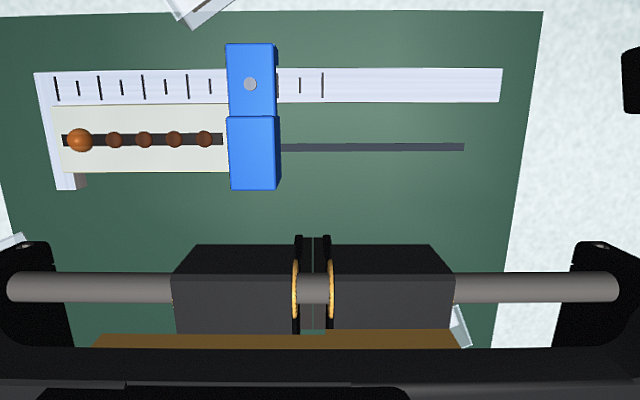

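View pics/s9.png

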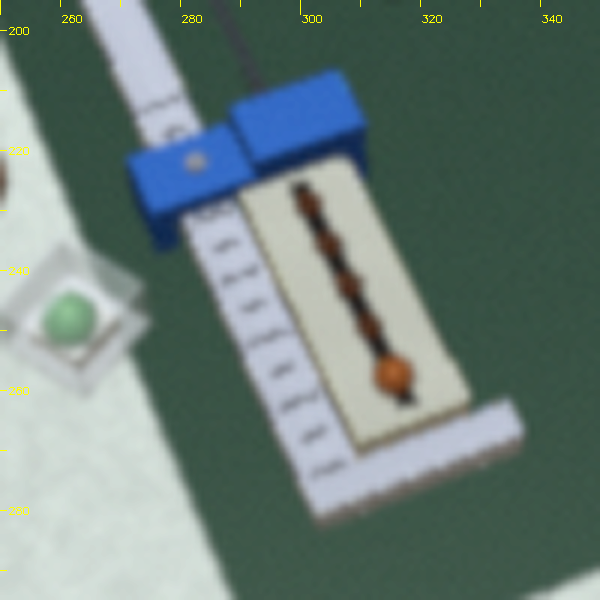

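The block looks seated in both views. A light nudge on its long side will confirm contact with the long bar by force.

Emit:
arm_command([
  {"gripper": 0,"dx": 0,"dy": -0.05,"dz": 0,"spin": 0},
  {"gripper": 0,"dx": 0,"dy": -0.06,"dz": 0,"spin": 0},
  {"gripper": 0,"dx": 0,"dy": 0,"dz": 0,"spin": 0},
  {"gripper": 0,"dx": 0,"dy": 0,"dz": 0.03,"spin": 0},
  {"gripper": 0,"dx": 0,"dy": 0,"dz": 0.03,"spin": 0},
  {"gripper": 0,"dx": 0,"dy": 0,"dz": 0.012,"spin": 0},
  {"gripper": 0,"dx": 0.008,"dy": 0,"dz": 0,"spin": 0},
  {"gripper": 0,"dx": 0.005,"dy": 0,"dz": 0,"spin": 0},
])

```text
time: 16.8
ee_pos: [0.5727, 0.071, 0.0119]
eef_rot: [0.997, -0.078, 0.001, -0.0]
ft_force: [0.7, 0.5, 0.3]
width: 0.0005
```

```bash
python3 st.py
```

```text
t 16.8 tcp fix [-66.1  56.8] z 0.0119 yaw vs fix deg -0.04 F fix [0.59 0.63] 0.33 w 0.0005276862869261768
```

Emit:
arm_command([
  {"gripper": 0,"dx": 0.004,"dy": 0,"dz": 0,"spin": 0},
  {"gripper": 0,"dx": 0.003,"dy": 0,"dz": 0,"spin": 0},
  {"gripper": 0,"dx": 0.002,"dy": 0,"dz": 0,"spin": 0},
  {"gripper": 0,"dx": 0.001,"dy": 0,"dz": 0,"spin": 0},
  {"gripper": 0,"dx": 0.001,"dy": 0,"dz": 0,"spin": 0},
  {"gripper": 0,"dx": 0.001,"dy": 0,"dz": 0,"spin": 0},
  {"gripper": 0,"dx": 0,"dy": 0,"dz": 0,"spin": 0},
  {"gripper": 0,"dx": 0,"dy": 0,"dz": 0,"spin": 0},
])

```text
time: 17.8
ee_pos: [0.583, 0.0693, 0.0107]
eef_rot: [0.997, -0.078, 0.0, 0.0]
ft_force: [-0.6, 0.8, 0.3]
width: 0.0005
```

```bash
python3 st.py
```

```text
t 17.8 tcp fix [-55.7  56.8] z 0.0107 yaw vs fix deg -0.01 F fix [-0.74  0.71] 0.35 w 0.0005340009546113985
```

Emit:
arm_command([
  {"gripper": 0,"dx": 0.001,"dy": 0,"dz": 0,"spin": 0},
  {"gripper": 0,"dx": 0.001,"dy": 0,"dz": 0,"spin": 0},
  {"gripper": 0,"dx": 0.001,"dy": 0,"dz": 0,"spin": 0},
  {"gripper": 0,"dx": 0,"dy": 0,"dz": 0,"spin": 0},
  {"gripper": 0,"dx": 0,"dy": 0,"dz": 0,"spin": 0},
  {"gripper": 0,"dx": 0,"dy": 0,"dz": 0,"spin": 0},
  {"gripper": 0,"dx": 0,"dy": 0,"dz": 0,"spin": 0},
  {"gripper": 0,"dx": 0,"dy": 0,"dz": 0,"spin": 0},
])

```text
time: 18.8
ee_pos: [0.5835, 0.0693, 0.0104]
eef_rot: [0.997, -0.077, -0.002, 0.001]
ft_force: [-12.0, 0.7, 9.1]
width: 0.0004
```

```bash
python3 st.py
```

```text
t 18.8 tcp fix [-55.2  56.8] z 0.0104 yaw vs fix deg 0.03 F fix [-12.    -1.22] 9.14 w 0.000379357645390572
```

Firm contact came at the same TCP x as before (-55.2 against -55.1), so the block is on the long bar. Now I'll retreat.

Emit:
arm_command([
  {"gripper": 0,"dx": -0.006,"dy": 0,"dz": 0,"spin": 0},
  {"gripper": 0,"dx": -0.02,"dy": 0,"dz": 0,"spin": 0},
  {"gripper": 0,"dx": -0.02,"dy": 0,"dz": -0.02,"spin": 0},
  {"gripper": 0,"dx": 0,"dy": 0,"dz": -0.05,"spin": 0},
  {"gripper": 0,"dx": -0.01,"dy": 0,"dz": -0.05,"spin": 0},
  {"gripper": 0,"dx": -0.03,"dy": 0,"dz": -0.03,"spin": 0},
  {"gripper": 0,"dx": 0,"dy": 0,"dz": 0,"spin": 0},
  {"gripper": 0,"dx": 0,"dy": 0,"dz": 0,"spin": 0},
])

```text
time: 19.8
ee_pos: [0.5012, 0.0817, 0.1603]
eef_rot: [0.997, -0.078, 0.0, 0.0]
ft_force: [0.1, -0.5, 0.3]
width: 0.0001
```

```bash
python3 st.py;  python3 - <<'E'
from st import *
cv2.imwrite("pics/w10.png",cams.camera("wrist")[:,:,::-1])
s=cams.camera("scene")[:,:,::-1]
crop(s,250,195,350,295,6,"pics/s10.png")
# change vs. start
a=cv2.imread("pics/scene0.png");d=cv2.absdiff(a,np.ascontiguousarray(s)).max(2)
cv2.imwrite("pics/diff10.png",np.clip(d.astype(int)*4,0,255).astype(np.uint8))
crop(cams.camera("side")[:,:,::-1],260,165,420,275,5,"pics/d10.png")
E
```

```text
t 19.8 tcp fix [-138.4   56.3] z 0.1603 yaw vs fix deg -0.04 F fix [ 0.16 -0.45] 0.28 w 0.00010434675245649333
```

View pics/w10.png

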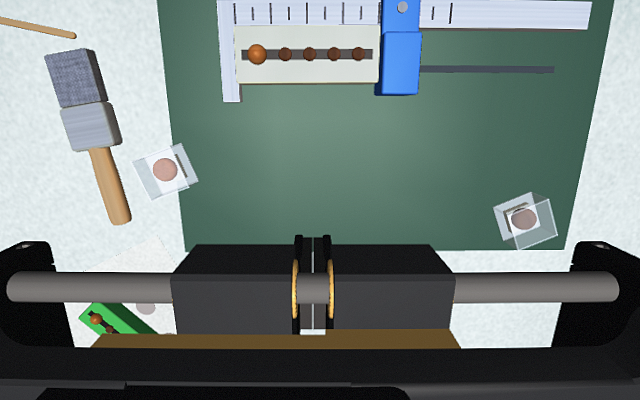

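View pics/s10.png

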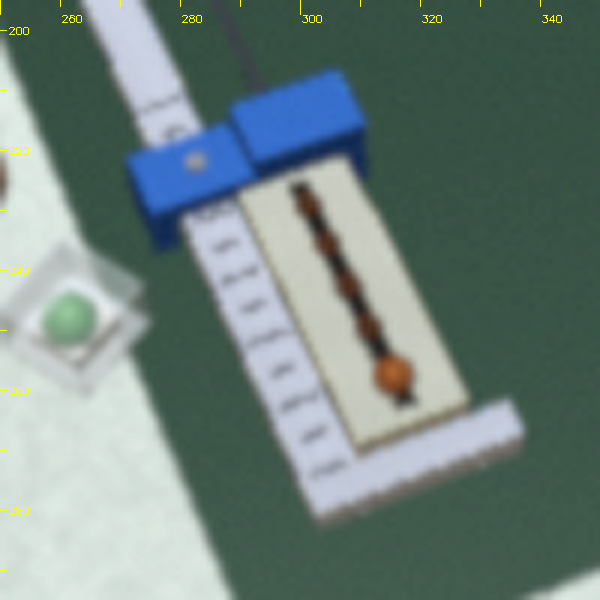

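View pics/diff10.png

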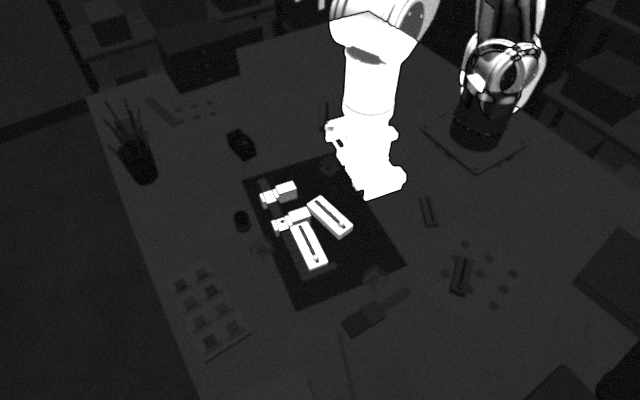

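View pics/d10.png

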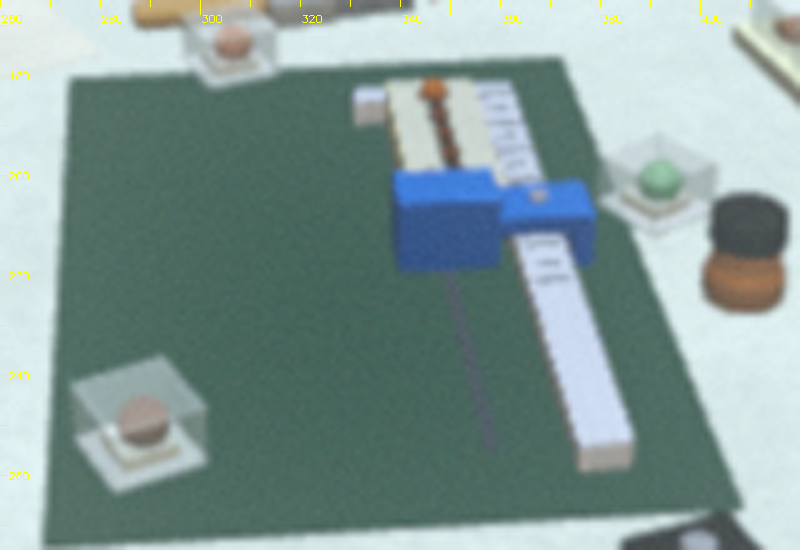

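All three views agree, and the difference image shows only the block, the jaw and the arm changed. A numeric check from the wrist view (block corners (237,26)/(235,84) and (380,25)/(379,82)) follows.

```bash
python3 - <<'E'
from st import *
crop(cv2.imread("pics/w10.png"),215,0,435,110,3,"pics/w10c.png")
i=cams.camera_info("wrist")
print("block",tf(plane(i,[(237,26),(235,84),(380,25),(379,82)],.025)).round(1).tolist())
print("short bar edge",tf(plane(i,[(240,101),(222,101)],.014)).round(1).tolist(), "jaw top",tf(plane(i,[(384,95),(419,95)],.04)).round(1).tolist(),"bar end",tf(plane(i,[(591,28)],.014)).round(1).tolist())
E
```

```text
block [[-0.5, 117.3], [-45.2, 121.5], [0.2, 1.5], [-43.8, 0.1]]
short bar edge [[-58.9, 120.4], [-58.9, 136.4]] jaw top [[-54.7, -1.6], [-54.6, -30.0]] bar end [[2.6, -182.1]]
```

View pics/w10c.png

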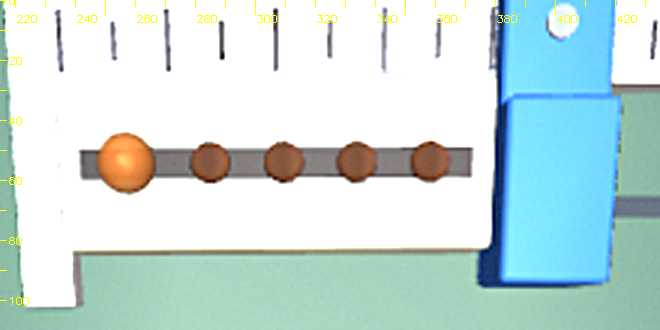

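```bash
python3 -c "
from bench import job;print(job.close_job())"
```

```text
the job is handed in; nothing more can be done
None
```

I pushed the block into the corner of the stop, closed the jaw up against its other end, and handed the job in at about 20 s. The close call gives no verdict, so the result rests on the checks below.

**What I did:** I squared the block against the long bar with the two fingertips side by side on its outer long side. With the gripper shut, I then pushed the back of the jaw until the jaw had driven the block onto the short bar. A last light nudge on the long side confirmed the seating, and the arm then backed clear.

**Contact forces:**
- **Short bar:** the reaction rose to about 6 N and the jaw stopped.
- **Long bar:** it rose to about 12 N at the same tool position as the first seating (-55.2 mm against -55.1 mm).

**Last wrist view, fixture frame:**

| Item | Measured | Target |
|---|---|---|
| Block long side (x) | -0.5 to +0.2 mm | 0 mm |
| Block +y end | 117 to 121.5 mm | 120 mm |
| Block -y end | 0 to 1.5 mm | 0 mm |
| Jaw front face | about -1.6 mm | 0 mm |
| Jaw back face | about -30 mm | -30 mm |

**Other objects:** the before-and-after scene picture shows only the block, jaw and arm changed. The boxes, jar, brush and camera look unmoved.

**Disagreement:** the scene and side cameras differed by up to about 6 mm along y. I relied on contact forces and positions relative to the fixture instead of absolute camera positions. No check failed.

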